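Roll the clip-in edge trim of a bench riser flush with a hand roller

ROBOT

A 7-joint arm with a two-finger parallel gripper is mounted at the origin on a cart in front of the work surface, level with it; the furniture and walls round the work are solid. World frame = base frame: x ahead of the robot, y to its left, z up, the work surface at z = 0. Lengths are in m, angles in degrees, forces in N, time in s.
With the tool pointing down it reaches from about 0.425 to 0.875 m from the base axis. Payload 4.7 kg.
Tool frame: the origin (TCP) lies on the mounting face of the last link; the fingertips stand tcp_to_tips ahead of it and the grasp point (between the pads) lies 164 mm ahead of it (tcp_to_tips is the distance from the TCP to the fingertips, in m); z points along the fingers, y is the line along which they close (so a half turn about z gives the same grasp; the last joint's range is limited). The gripper opens to 87 mm and grips with 3 to 60 N. Pads are 19 mm wide; open, the fingers measure 117 mm over their backs; the gripper's body (75 mm by 190 mm) begins 51 mm behind the grasp point.
Start: joints at [63.948, 18.392, -4.016, 83.108, 1.295, 78.541, -3.26], TCP at [0.294, -0.58, 0.405] pointing down, gripper open.
Joint ranges: [-163.93, 163.93], [-17.29, 119.83], [-79.2, 71.16], [3.27, 140.29], [-89.18, 269.18], [5.43, 117.66], [-154.24, 154.24]. Speed limits (degrees/s): [147.25, 147.25, 180, 180, 180, 180, 180].

INTERFACE

Orientations are given as [roll, pitch, yaw] about the fixed x, y, z axes, in that order (R = Rz(yaw) Ry(pitch) Rx(roll)).
In Python, from cell import get_obs, read_camera, sign_off, tcp_to_tips gives the robot as it stands.
- The arm moves only by the tool drive_tool, never from a script. Its argument "rows" is one flat list of numbers, 7 for each row, row after row: the shift along the tool's x, y, z in m, then the turn, a rotation vector about the tool's x, y, z in rad, then the gripper command: -1 is shut, 1 is fully open, values between are in proportion. In form: [tx, ty, tz, rx, ry, rz, fingers, tx, ty, tz, rx, ry, rz, fingers, ...]. A call has 1 to 5 rows; each row shifts and turns the commanded pose from where the row before left it, along the tool's axes as they then stand; what a row does not reach is not made up. A row lasts 1/8 s, in which the tool goes at most 62.5 mm and 10.7 degrees, less where a joint would pass 70% of its speed; a pose out of reach is approached as far as the arm can. A call is refused whole if a number of a shift passes 0.0625 or a number of a turn 0.188, either way. A call with a gripper value outside its range is refused whole. The fingers move at their own pace and stop on an object; "grip_force" is the grip in N (left out, the last holds). Time passes only in rows, so rows that do not move let the fingers close. It gives the time, the measured TCP pose, the force, the opening and the grip force at its end, in the units of the state.
- get_obs(): the state, without advancing time (a new reading comes with each control period).
- read_camera(name): name is "scene" or "top" or "wrist"; returns a dict with "color" (400x640x3 uint8, blue, green, red), "fov_y" (degrees; the focal length in pixels is half the picture's height over the tangent of half this angle, whatever the lens; pixels are square), "cx", "cy" (the principal point, pixels), "cam_to_world" (4x4, takes a point from camera to world coordinates); the wrist camera has in their place "mount" (4x4, takes a point from camera to tool coordinates, whose origin is the TCP and whose axes are the flange's). Camera axes: x right, y up, looking along -z (the intrinsics and any distortion apply to the point x, -y, -z); pixel columns grow to the right and rows downward; lengths in m; the calibration is good to about 2 mm. A picture is of the moment at which its call begins: read the wrist's pose just before it. There is no depth.
- sign_off(): hands the job in; it is judged then, once.
The state is a dict: "time_s": time; "qpos": joint angles; "joint_velocities": joint speeds; "effort": joint torques, N m; "tool_pos": TCP position; "tool_rot": TCP orientation; "force": force on the tool from outside, world axes, zero at the start; "wrist_torque": the same for the moment, N m; "grip_width": finger opening in m; "grasp_force": force on a finger pad.
Only numpy, scipy, OpenCV 4.12 (cv2) and the standard library are available. Lean on these libraries where they do the work, as an engineer would, in place of code of your own. Each camera call takes 0.05 s, during which the arm holds its last target. There are 200 camera calls.

TASK

Take the hand roller out of its rest and, beginning at the green end cap and working towards the red one, roll it firmly along the black trim on the sloping front edge of the riser until all five trim links sit flush with the end caps. Press on the trim with the roller only, never with the gripper, and do not shift or tip the canister, the jar, the blower or the oil stand. Finally hang the roller upright in its rest again, the way it was, and let go.

Things in the scene. Friction and masses are not known exactly. Their poses are not given: they have to be found in the camera images.
- riser: Fixed light-wood bench riser with an aluminium channel, 112 deep (x) x 250 wide (y) x 140 mm high. Origin: middle of its underside; x points away from its open front, y along the trim, z up. A shelf overhangs the trim over the whole length (10 mm thick, underside at z = 130 mm, front edge at x = -36 mm); boxes and a screwdriver on the shelf are fixed.
- trim_mid (a point): Middle of the trim's centre line, at flush level (top faces of seated links and of the caps); at (-30, 0, 55) mm of the riser's frame. The face slopes up 30 degrees towards riser +x, its outward normal is (-0.5, 0, 0.866) in the riser's frame. The roller must come in along it, tilted about 30 degrees, handle leaning to -x. Trim: y = -82.5 to 82.5 mm, 16 mm wide.
- green_cap: Fixed green end cap of the trim, 28 mm up the slope x 29 mm along y, where rolling begins; it may be at either end of the trim. Origin: centre of its top face, at flush level.
- red_cap: Fixed red end cap, the same size, at the other end of the trim. Origin: centre of its top face, at flush level.
- roller: Loose hand roller, 0.2 kg. Origin: centre of the underside of its steel collar (46 x 54 x 6 mm); z up the handle. Wooden grip above: 24 x 24 mm, z = 6 to 56 mm. Below: a fork 28 mm wide in x with a free rubber wheel of 36 mm diameter, 18 mm wide, axle along x at z = -24 mm; it rolls along y. The wheel's lowest point is at z = -42 mm, 10 mm below the fork.
- rest: Fixed grey rest, 56 mm high, on a 84 x 90 mm foot; it may have swapped places with the canister. Origin: centre of its underside, z up. The fork and wheel (28 x 36 mm) hang in its 34 (x) x 42 (y) mm top opening, the collar lying on the rim: the roller's origin is then at (0, 0, 56) mm, its axle along the rest's x (either way round).
- canister: Bystander: loose green round canister, 67 mm diameter, 154 mm tall. Origin: centre of its underside.
- parts_jar: Bystander: small loose jar with a black cap, 45 mm diameter, 56 mm tall, in front of the riser. Origin: centre of its underside.
- blower: Bystander: loose dark red rubber-bulb blower standing on its bulb, 48 mm diameter, 98 mm tall, beside one end of the riser. Origin: centre of its underside.
- oil_stand: Bystander: loose black oil stand with four cups, 32 x 100 x 24 mm, beside the other end of the riser. Origin: centre of its underside.
- link_1 (a joint): Trim link 1 of 5 (centre at riser y = +66 mm), a black 16 x 32 mm piece 5 mm proud at 0, sliding along the slope's normal. Value: m pressed in; 0.005 = flush with the end caps, at its stop. It takes about 6 N along the normal to push it in, and it stays where it is left.
- link_2 (a joint): Trim link 2 of 5 (centre at riser y = +33 mm), a black 16 x 32 mm piece 5 mm proud at 0, sliding along the slope's normal. Value: m pressed in; 0.005 = flush with the end caps, at its stop. It takes about 6 N along the normal to push it in, and it stays where it is left.
- link_3 (a joint): Trim link 3 of 5 (centre at riser y = +0 mm), a black 16 x 32 mm piece 5 mm proud at 0, sliding along the slope's normal. Value: m pressed in; 0.005 = flush with the end caps, at its stop. It takes about 6 N along the normal to push it in, and it stays where it is left.
- link_4 (a joint): Trim link 4 of 5 (centre at riser y = -33 mm), a black 16 x 32 mm piece 5 mm proud at 0, sliding along the slope's normal. Value: m pressed in; 0.005 = flush with the end caps, at its stop. It takes about 6 N along the normal to push it in, and it stays where it is left.
- link_5 (a joint): Trim link 5 of 5 (centre at riser y = -66 mm), a black 16 x 32 mm piece 5 mm proud at 0, sliding along the slope's normal. Value: m pressed in; 0.005 = flush with the end caps, at its stop. It takes about 6 N along the normal to push it in, and it stays where it is left.
There are look-alikes about, which are no part of the job. What is meant by the roller is not purple, and is the larger of those in its own colour.

How it is judged:
By the outcome, as a careful person would: the job done as asked, in the order asked, and still so for the second after the job is handed in, with the robot touching nothing.
It also fails if it takes over 69 s, if anything falls off the work surface, if the arm or the gripper's body presses on something with over 40 N, if the wrist force passes 120 N, or if a joint passes its speed limit or range.

## Working session

There is one attempt and no reset: what is moved stays moved. The work goes in short steps, Python scripts to look and compute and a tool call to move; the robot and the scene stay as the last step left them, time stands still between calls to the robot, and variables do not carry over. Pictures are saved under pics/ and viewed, at most 10 in all, crops included, and the job is handed in when it is done.

Besides the shell and the picture viewer there is one more tool, called after ">>>" as name(argument=value, ...) on one line, values as JSON. drive_tool: Moves the arm, as the interface text tells. Its arguments: {"type":"object","properties":{"rows":{"type":"array","items":{"type":"number"}},"grip_force":{"type":"number"}},"required":["rows"]}

```bash
mkdir -p pics; ls; python3 - <<'E'
from cell import *
import cv2,numpy as np
np.set_printoptions(precision=4,suppress=True)
print(get_obs(), tcp_to_tips)
for n in("scene","top"):
    r=read_camera(n); cv2.imwrite(f"pics/{n}0.png",r["color"]); print(n,{k:v for k,v in r.items() if k!="color"})
r=read_camera("wrist");print({k:v for k,v in r.items() if k!="color"})
E
```

```text
pics
{'time_s': 0.0, 'qpos': array([63.9498, 18.4392, -4.0143, 83.1758,  1.2956, 78.5409, -3.2596]), 'joint_velocities': array([-0.0761, -0.0489,  0.0419, -0.18  , -0.0716,  0.0215, -0.0996]), 'effort': array([ -0.0007, -49.129 ,  -0.405 , -31.2527,  -0.0642,   0.0439,
         0.0002]), 'tool_pos': array([ 0.2935, -0.5797,  0.4037]), 'tool_rot': array([-179.8894,    0.0067,   26.8594]), 'force': array([-0.2488,  0.3117, -0.8227]), 'wrist_torque': array([ 0.0297, -0.0335, -0.0108]), 'grasp_force': 0.0, 'grip_width': 0.08684324514557958} 0.1822
scene {'fov_y': 45.78980883080034, 'cx': 322.99474679374293, 'cy': 196.34967684381428, 'cam_to_world': array([[-0.4986,  0.5255, -0.6894, -0.1965],
       [-0.8667, -0.3147,  0.387 ,  0.4116],
       [-0.0136,  0.7905,  0.6124,  0.7814],
       [ 0.    ,  0.    ,  0.    ,  1.    ]])}
top {'fov_y': 54.83480277679554, 'cx': 320.96778960122896, 'cy': 200.994314074231, 'cam_to_world': array([[ 0.0046,  0.9891, -0.1474,  0.4492],
       [-1.    ,  0.0051,  0.0035, -0.0269],
       [ 0.0042,  0.1474,  0.9891,  1.0958],
       [ 0.    ,  0.    ,  0.    ,  1.    ]])}
{'fov_y': 61.62550542975231, 'cx': 317.9751376824189, 'cy': 199.82330196323042, 'mount': array([[ 0.0007,  0.9548,  0.2972,  0.0823],
       [ 1.    , -0.0008,  0.0002,  0.0002],
       [ 0.0004,  0.2972, -0.9548,  0.0194],
       [ 0.    ,  0.    ,  0.    ,  1.    ]])}
```

View pics/scene0.png

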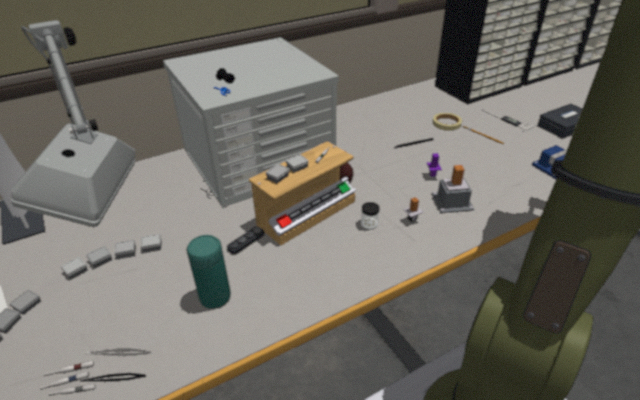

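View pics/top0.png

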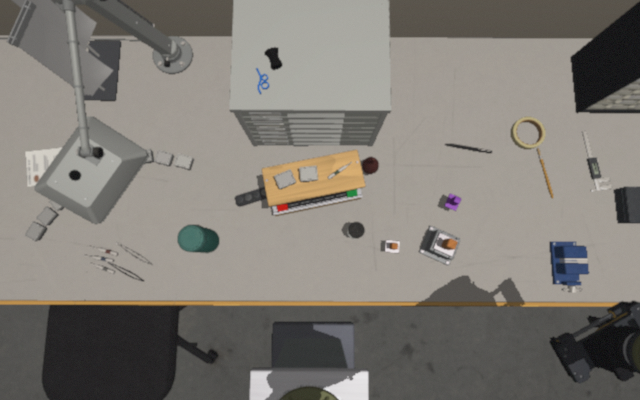

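The scene picture shows three candidates:
- Orange-handled roller in the grey rest: scene (457,185), top (440,243).
- Smaller orange-handled one: scene (412,208), top (391,246).
- Purple one: scene (434,165), top (453,202).

The one in the rest fits, because it is not purple and is the larger of the two orange ones. The green cap is at scene (345,187) and the red cap at scene (284,221). I'll measure and confirm in a crop.

```bash
cat > h.py <<'E'
import cv2,numpy as np
from cell import *
from scipy.spatial.transform import Rotation as Ro
np.set_printoptions(precision=4,suppress=True)
def cam(n):
    if n=="wrist":
        o=get_obs(); T=np.eye(4);T[:3,:3]=Ro.from_euler('xyz',o['tool_rot'],degrees=True).as_matrix();T[:3,3]=o['tool_pos']
    r=read_camera(n); r["T"]=T@r["mount"] if n=="wrist" else r["cam_to_world"]; r["f"]=200/np.tan(np.radians(r["fov_y"]/2)); return r
def ray(r,u,v):
    d=np.array([(u-r["cx"])/r["f"],-(v-r["cy"])/r["f"],-1]); return r["T"][:3,3],r["T"][:3,:3]@d
def plane(r,u,v,z):
    o,d=ray(r,u,v); return o+d*(z-o[2])/d[2]
def tri(a,b):
    (o1,d1),(o2,d2)=a,b; s=np.linalg.lstsq(np.c_[d1,-d2],o2-o1,rcond=None)[0]
    p,q=o1+s[0]*d1,o2+s[1]*d2; return (p+q)/2,np.linalg.norm(p-q)
def proj(r,p):
    c=r["T"][:3,:3].T@(np.asarray(p)-r["T"][:3,3]); return np.array([r["cx"]+r["f"]*c[0]/-c[2],r["cy"]-r["f"]*c[1]/-c[2]])
def blobs(img,lo,hi,amin=8):
    m=cv2.inRange(cv2.cvtColor(img,cv2.COLOR_BGR2HSV),lo,hi)
    n,l,s,c=cv2.connectedComponentsWithStats(m); return [(c[i].round(1),s[i].tolist()) for i in range(1,n) if s[i,4]>=amin],m
E
python3 - <<'E'
from h import *
S,T=cam("scene"),cam("top")
for nm,lo,hi in(("red",(0,170,120),(4,255,255)),("red2",(174,150,120),(180,255,255)),("green",(45,130,80),(75,255,255)),("orange",(5,120,80),(14,255,255))):
    for n,r in(("S",S),("T",T)): print(nm,n,blobs(r["color"],lo,hi)[0][:8])
a=cv2.resize(S["color"][130:260,240:500],None,fx=3,fy=3,interpolation=2)
b=cv2.resize(T["color"][140:280,220:480],None,fx=3,fy=3,interpolation=2)
cv2.imwrite("pics/c1.png",cv2.resize(np.vstack([a,b]),(578,600),interpolation=3))
E
```

```text
red S [(array([284.2, 220.9]), [278, 216, 13, 11, 95])]
red T [(array([282.2, 206.8]), [277, 204, 11, 7, 55])]
red2 S []
red2 T []
green S [(array([343.4, 187.5]), [339, 183, 10, 10, 64])]
green T [(array([351.2, 192.9]), [346, 190, 11, 7, 47])]
orange S [(array([457.9, 173.9]), [453, 166, 11, 18, 115]), (array([414.6, 202.4]), [412, 198, 6, 12, 41])]
orange T [(array([281.5, 203.7]), [277, 203, 10, 3, 10]), (array([450.7, 243.5]), [446, 239, 11, 10, 80]), (array([393.6, 245.8]), [391, 244, 6, 5, 27])]
```

View pics/c1.png

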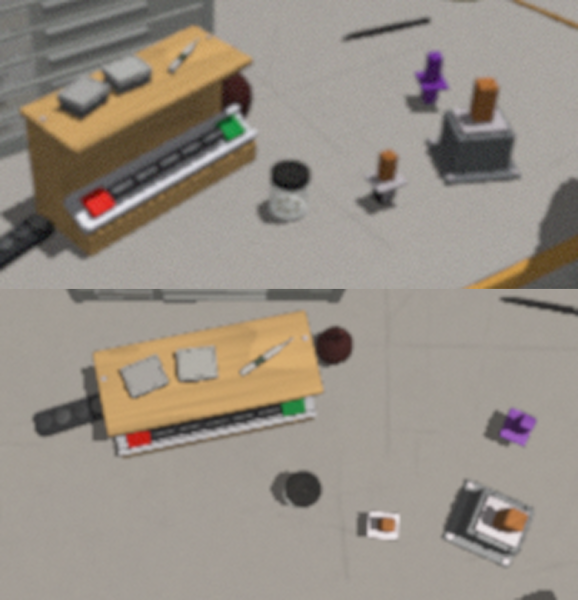

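The crop confirms it: the large orange-handled roller sits in the grey rest, with the small orange one and the purple one standing loose. Next I compute positions.

```bash
python3 - <<'E'
from h import *
S,T=cam("scene"),cam("top")
R=blobs(S["color"],(0,150,90),(5,255,255),30)[0]; G=blobs(S["color"],(42,110,60),(78,255,255),30)[0]; print(R,G)
r=plane(S,284.2,220.9,.055);g=plane(S,343.4,187.5,.055); print("red",r,"green",g,np.linalg.norm(r-g))
yv=(r-g)/np.linalg.norm(r-g); print("riser yaw",np.degrees(np.arctan2(-yv[0],yv[1])))
# shelf outline from top (z=.14)
_,m=blobs(T["color"],(10,80,110),(28,255,255)); m[:, :255]=0;m[:,375:]=0;m[220:]=0
m=cv2.morphologyEx(m,cv2.MORPH_CLOSE,np.ones((15,15)))
c=max(cv2.findContours(m,0,2)[0],key=cv2.contourArea); b=cv2.boxPoints(cv2.minAreaRect(c)); q=np.array([plane(T,*p,.14) for p in b]); print("shelf",b,q[:,:2],q.mean(0),[np.linalg.norm(q[i]-q[i-1]) for i in range(4)])
# handle via two views: top (z~.112 top face); body centroid
print("handle tri",tri(ray(S,457.9,173.9),ray(T,450.7,243.5)))
# rest: white collar top z=.062
for n,rr,w in(("S",S,(430,160,485,215)),("T",T,(415,220,465,270))):
    x0,y0,x1,y1=w; im=rr["color"][y0:y1,x0:x1]; mm=cv2.inRange(cv2.cvtColor(im,cv2.COLOR_BGR2HSV),(0,0,175),(180,60,255))
    n_,l,s,cc=cv2.connectedComponentsWithStats(mm);i=1+np.argmax(s[1:,4]);print(n,cc[i]+[x0,y0],s[i]);
    ct=max(cv2.findContours((l==i).astype('uint8'),0,2)[0],key=cv2.contourArea);bx=cv2.boxPoints(cv2.minAreaRect(cv2.convexHull(ct)))+[x0,y0];P=np.array([plane(rr,*p,.062) for p in bx]);print(P[:,:2],P.mean(0),[np.linalg.norm(P[i]-P[i-1]) for i in range(4)])
# jar cap
B=blobs(S["color"],(0,0,0),(180,255,45),20)[0]; print([b for b in B if 350<b[0][0]<390 and 190<b[0][1]<230])
B=blobs(T["color"],(0,0,0),(180,255,50),20)[0]; J=[b for b in B if 340<b[0][0]<370 and 215<b[0][1]<245]; print(J, [plane(T,*b[0],.056) for b in J])
B=blobs(T["color"],(170,60,0),(180,255,110),20)[0]+blobs(T["color"],(0,60,0),(5,255,110),20)[0]; print([(b,plane(T,*b[0],.06)) for b in B])
E
```

```text
[(array([283.8, 220.5]), [277, 215, 14, 12, 111])] [(array([343.1, 187.2]), [338, 182, 11, 11, 76])]
red [0.5864 0.0778 0.055 ] green [ 0.6264 -0.1109  0.055 ] 0.19287710089468257
riser yaw 11.985692489190871
shelf [[260.4615 168.3077]
 [357.7692 148.8462]
 [365.4231 187.1154]
 [268.1154 206.5769]] [[ 0.6748  0.1236]
 [ 0.7271 -0.1238]
 [ 0.6277 -0.1422]
 [ 0.5769  0.1018]] [ 0.6516 -0.0101  0.14  ] [np.float64(0.10024028390798748), np.float64(0.2529245634927326), np.float64(0.10113573154270683), np.float64(0.24919316772971567)]
handle tri (array([ 0.49  , -0.3684,  0.0866]), np.float64(0.0020820863892866037))
S [463.3043 184.6957] [29 21  8  7 23]
[[ 0.47   -0.3575]
 [ 0.4834 -0.3864]
 [ 0.4686 -0.3854]
 [ 0.4557 -0.3568]] [ 0.4694 -0.3715  0.062 ] [np.float64(0.014402510628511769), np.float64(0.03179995382560636), np.float64(0.014774697618350074), np.float64(0.03141304524999138)]
T [444.3021 250.1146] [19 24 21 12 96]
[[ 0.4723 -0.3291]
 [ 0.4898 -0.3347]
 [ 0.4756 -0.3864]
 [ 0.4582 -0.3807]] [ 0.474  -0.3577  0.062 ] [np.float64(0.053518144343013684), np.float64(0.018382041978088202), np.float64(0.05365211465505749), np.float64(0.018353964826210576)]
[(array([370.1, 209.3]), [363, 204, 15, 11, 106])]
[] []
[((array([370.2, 165.1]), [363, 158, 15, 15, 172]), array([ 0.7044, -0.1658,  0.06  ]))]
```

Trim mid comes out at about (0.606, −0.017, 0.055) with the riser at yaw about 12°. The cap spacing measures 193 mm against the expected 194. The roller is near (0.485, −0.365), yaw about −14°. I'll go above the roller and look from there.

>>> drive_tool(rows=[0.053,-0.021,0,0,0,0,1,0.053,-0.021,0,0,0,0,1,0.053,-0.021,0,0,0,0,1,0.053,-0.021,0,0,0,0,1,0.053,-0.021,0,0,0,0,1])

```text
time_s: 0.98
tool_pos: [0.4836, -0.365, 0.405]
tool_rot: [180.0, -0.0, 26.8]
force: [0.5, -0.2, -0.6]
grip_width: 0.0869
grasp_force: 0.0
```

>>> drive_tool(rows=[0,0,0,0,0,0.18,1,0,0,0,0,0,0.18,1,0,0,0,0,0,0.18,1,0,0,0,0,0,0.17,1,0,0,0,0,0,0,1])

```text
time_s: 1.6
tool_pos: [0.4826, -0.3665, 0.4048]
tool_rot: [180.0, 0.0, -13.7]
force: [0.1, 1.0, 0.7]
grip_width: 0.0871
grasp_force: 0.0
```

```bash
python3 - <<'E'
from h import *
W=cam("wrist"); o=get_obs(); print(o['tool_pos'],o['tool_rot'],o['force'],o['qpos'])
cv2.imwrite("pics/w1.png",W["color"])
print(blobs(W["color"],(5,120,60),(16,255,255),100)[0])
E
```

```text
[ 0.4826 -0.3664  0.4048] [179.9924   0.003  -13.6269] [-0.0723  0.0757 -0.0311] [ 42.3626  13.3393  -9.0754  89.5571   2.1465  77.2736 -70.5718]
[(array([313.8, 186.7]), [299, 167, 30, 39, 838]), (array([187.4, 211.3]), [174, 199, 28, 25, 388])]
```

View pics/w1.png

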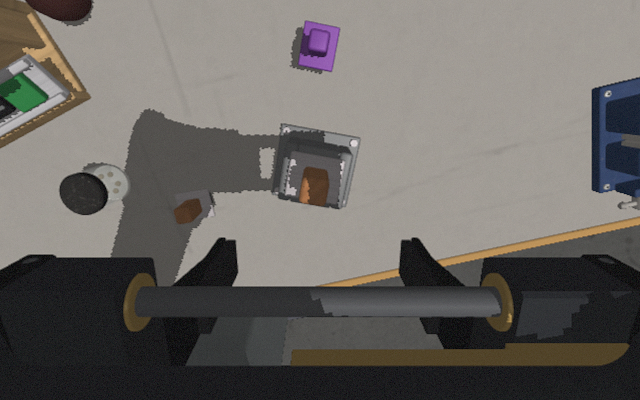

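The wrist view shows the roller handle at (314,187) in the rest, whose foot corner screws are at about (286,129), (354,143) and (344,207). The rest is turned about 10° clockwise to the fingers. The look-alikes are at (190,209) (small) and (319,45) (purple), and the green cap is at upper left (30,90).

```bash
python3 - <<'E'
from h import *
W=cam("wrist"); img=W["color"]; hsv=cv2.cvtColor(img,cv2.COLOR_BGR2HSV)
m=cv2.inRange(hsv,(5,110,40),(18,255,255)); m[:,:270]=0;m[:,370:]=0;m[240:]=0
c=max(cv2.findContours(m,0,2)[0],key=cv2.contourArea); print("handle hull",cv2.minAreaRect(c),cv2.approxPolyDP(c,3,True)[:,0].tolist())
print("top c",plane(W,314,191,.112))
for z in(.006,.012): 
    a,b,d=[plane(W,*p,z) for p in((286,129),(354,143),(344,207))]; print(z,"yaws",np.degrees(np.arctan2(*(b-a)[[1,0]]))+90,np.degrees(np.arctan2(*(b-d)[[1,0]])),"ctr",(a+d)/2,np.linalg.norm(b-a),np.linalg.norm(b-d))
cv2.imwrite("pics/w1c.png",cv2.resize(img[110:220,260:380],None,fx=5,fy=5,interpolation=2))
E
```

```text
handle hull ((314.4520263671875, 186.26400756835938), (26.92226219177246, 35.95597457885742), 10.30484676361084) [[306, 168], [299, 200], [321, 205], [328, 187], [326, 171]]
top c [ 0.4882 -0.3643  0.112 ]
0.006 yaws -25.08738641458656 -20.716388716937477 ctr [ 0.484  -0.3644  0.006 ] 0.0776588087680374 0.07655470077530077
0.012 yaws -25.08738641458669 -20.716388716937463 ctr [ 0.4852 -0.3647  0.012 ] 0.07643059900838038 0.07534395299109635
```

View pics/w1c.png

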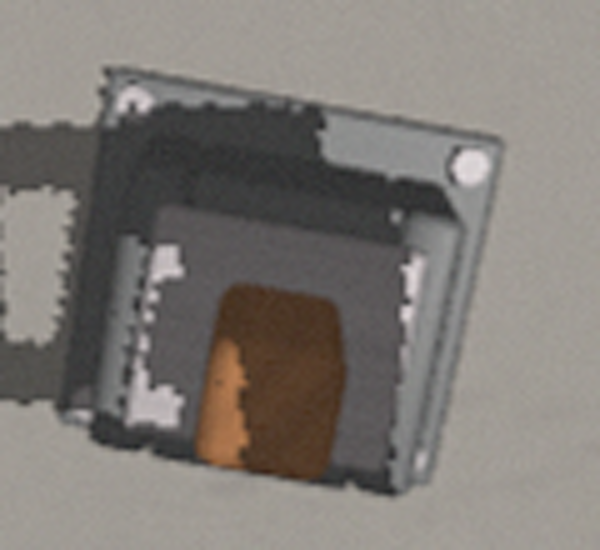

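Foot corners in the full image are (281,124), (361,138), (345,207) and (272,193). I'll check which side is the 90 mm one (rest y).

```bash
python3 - <<'E'
from h import *
W=cam("wrist")
def box(ps,z):
    q=np.array([plane(W,*p,z) for p in ps])[:,:2]; e=[q[(i+1)%4]-q[i] for i in range(4)]
    print(z,q.mean(0),[round(np.linalg.norm(x)*1000,1) for x in e],[round(np.degrees(np.arctan2(x[1],x[0])),1) for x in e])
foot=[(281,123.6),(360.6,138),(345,207),(272,193)]
col=[(260+155/5,110+207/5),(260+410/5,110+240/5),(260+388/5,110+470/5),(260+127/5,110+425/5)]
for z in(.004,.008): box(foot,z)
box(col,.062)
o=get_obs();R=Ro.from_euler('xyz',o['tool_rot'],degrees=True).as_matrix()
t=np.array([.485,-.3645,o['tool_pos'][2]]); print("shift tool",R.T@(t-o['tool_pos']))
E
```

```text
0.004 [ 0.4872 -0.3635] [np.float64(90.6), np.float64(83.4), np.float64(88.6), np.float64(81.5)] [np.float64(-113.7), np.float64(155.6), np.float64(65.0), np.float64(-23.0)]
0.008 [ 0.488  -0.3638] [np.float64(89.6), np.float64(82.6), np.float64(87.6), np.float64(80.6)] [np.float64(-113.7), np.float64(155.6), np.float64(65.0), np.float64(-23.0)]
0.062 [ 0.4881 -0.3637] [np.float64(49.9), np.float64(47.2), np.float64(53.5), np.float64(44.5)] [np.float64(-111.0), np.float64(162.2), np.float64(66.2), np.float64(-22.2)]
shift tool [ 0.0018 -0.0024 -0.    ]
```

>>> drive_tool(rows=[0.0046,-0.0039,0,0,0,0,1,0,0,0,0,0,0.181,1,0,0,0.04,0,0,0,1,0,0,0.04,0,0,0,1,0,0,0,0,0,0,1])

```text
time_s: 2.38
tool_pos: [0.4872, -0.3628, 0.3214]
tool_rot: [-179.9, 0.4, -24.1]
force: [-0.2, -0.3, -0.0]
grip_width: 0.0869
grasp_force: 0.0
```

>>> drive_tool(rows=[0,0,0.03,0,0,0,1,0,0,0.03,0,0,0,1,0,0,0.011,0,0,0,1,0,0,0,0,0,0,1,0,0,0,0,0,0,1])

```text
time_s: 3.0
tool_pos: [0.4887, -0.3642, 0.2557]
tool_rot: [180.0, -0.2, -24.2]
force: [0.4, 0.0, 0.9]
grip_width: 0.0875
grasp_force: 0.0
```

>>> drive_tool(rows=[0,0,0,0,0,0,-0.3,0,0,0,0,0,0,-0.6,0,0,0,0,0,0,-1,0,0,0,0,0,0,-1,0,0,0,0,0,0,-1], grip_force=15)

```text
time_s: 3.62
tool_pos: [0.488, -0.3638, 0.2537]
tool_rot: [180.0, 0.0, -24.2]
force: [-0.1, 0.3, -0.3]
grip_width: 0.0448
grasp_force: 0.0
```

>>> drive_tool(rows=[0,0,0,0,0,0,-1,0,0,0,0,0,0,-1,0,0,0,0,0,0,-1,0,0,0,0,0,0,-1,0,0,0,0,0,0,-1])

```text
time_s: 4.25
tool_pos: [0.488, -0.3638, 0.2537]
tool_rot: [180.0, 0.0, -24.2]
force: [-0.2, -0.5, -0.2]
grip_width: 0.024
grasp_force: 15.0
```

```bash
python3 - <<'E'
from h import *
o=get_obs();print(o['tool_pos'],o['tool_rot'],o['force'],o['grip_width'],o['grasp_force'],o['qpos'])
E
```

```text
[ 0.488  -0.3638  0.2537] [179.9932   0.0028 -24.1918] [-0.2221 -0.4745 -0.2364] 0.024019358687202716 14.998726547928527 [ 40.8934  20.2491  -8.0392  98.8336   3.1763  61.1392 -82.381 ]
```

Clean grip: width 24.0 mm and the pose undisturbed. I'll grip firmer, lift, turn to the riser's yaw and travel.

>>> drive_tool(rows=[0,0,0,0,0,0,-1,0,0,-0.02,0,0,0,-1,0,0,-0.04,0,0,0,-1,0,0,-0.045,0,0,0,-1,0,0,-0.045,0,0,0,-1], grip_force=50)

```text
time_s: 4.88
tool_pos: [0.4878, -0.3635, 0.4064]
tool_rot: [180.0, -0.0, -24.2]
force: [0.6, -1.2, -2.6]
grip_width: 0.0238
grasp_force: 50.0
```

>>> drive_tool(rows=[0,0,0,0,0,-0.158,-1,0,0,0,0,0,-0.158,-1,0,0,0,0,0,-0.158,-1,0,0,0,0,0,-0.158,-1,0,0,0,0,0,0,-1])

```text
time_s: 5.5
tool_pos: [0.4879, -0.3637, 0.4048]
tool_rot: [180.0, -0.0, 11.9]
force: [0.2, -0.3, -2.5]
grip_width: 0.0239
grasp_force: 50.0
```

>>> drive_tool(rows=[0.007,-0.05,0,0,0,0,-1,0.007,-0.05,0,0,0,0,-1,0.007,-0.05,0,0,0,0,-1,0.007,-0.05,0,0,0,0,-1,0.007,-0.05,0,0,0,0,-1])

```text
time_s: 6.12
tool_pos: [0.4698, -0.1102, 0.4046]
tool_rot: [180.0, -0.1, 11.8]
force: [0.1, 0.1, -1.5]
grip_width: 0.0236
grasp_force: 50.0
```

>>> drive_tool(rows=[0.002,-0.05,0,0,0,0,-1,0,-0.015,0,0,0.174,0,-1,0,0,0,0,0.174,0,-1,0,0,0,0,0.174,0,-1,0,0,0,0,0,0,-1])

```text
time_s: 6.75
tool_pos: [0.4572, -0.048, 0.4039]
tool_rot: [-180.0, -29.8, 11.8]
force: [-0.8, -0.5, -1.9]
grip_width: 0.0242
grasp_force: 50.0
```

```bash
python3 - <<'E'
from h import *
W=cam("wrist"); o=get_obs(); print(o['tool_pos'],o['tool_rot'],o['force'],o['grip_width'],o['qpos'])
cv2.imwrite("pics/w2.png",W["color"])
print(blobs(W["color"],(0,150,60),(5,255,255),60)[0]); print(blobs(W["color"],(42,110,40),(78,255,255),60)[0])
E
```

```text
[ 0.4578 -0.0478  0.4039] [-179.9598  -29.7244   11.9207] [-0.4849  0.3312 -1.7631] 0.02377672763015956 [ 29.5121 -15.2168 -19.487  119.7937 -20.9331  48.1989 -58.2639]
[(array([235.4, 208.8]), [223, 199, 26, 20, 475])]
[(array([406. , 208.4]), [393, 199, 27, 20, 504])]
```

View pics/w2.png

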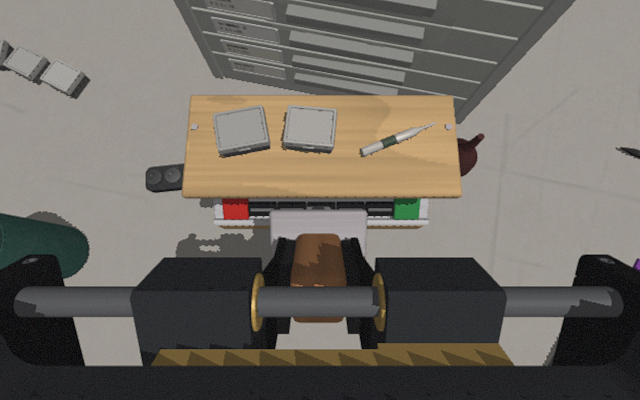

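The wrist view shows the red cap at (235,209) and the green cap at (406,208), level with each other, so the yaw matches the riser. The roller is held straight, and the shelf's lower front edge at v≈197 hides the upper part of the caps.

```bash
python3 - <<'E'
from h import *
W=cam("wrist");S=cam("scene")
a=np.radians(11.95); X=np.array([np.cos(a),np.sin(a),0]);Y=np.array([-np.sin(a),np.cos(a),0])
r,g=plane(W,236,219,.048),plane(W,406.7,219,.048); mid=(r+g)/2+X*.0121; print("trim_mid wrist",mid,np.linalg.norm(r-g), np.degrees(np.arctan2(-(r-g)[0],(r-g)[1])))
# shelf edges: bottom front edge z=.13 at riser x=-36
for v in(194,197): q=(plane(W,183,v,.13)+plane(W,461,v,.13))/2; print("shelf",v,q+X*.006, np.linalg.norm(plane(W,183,v,.13)-plane(W,461,v,.13)))
b=(plane(W,193,96,.14)+plane(W,455,96,.14))/2; print("shelf back ->",b-X*.086)
c=W["color"]; print(c[180:206:1,270].mean(1).round())
m=np.array([.6064,-.0166,.055]); 
for p in(m,mid): print("along riser x,y",p@X,p@Y)
T=cam("top"); hs=[]
# jar
j=plane(S,370.1,209.3,.056); print("jar riser-rel",(j-m)@X-.03,(j-m)@Y)
E
```

```text
trim_mid wrist [ 0.6099 -0.0192  0.048 ] 0.1955770983044957 11.968700789067364
shelf 194 [ 0.6135 -0.0183  0.13  ] 0.25388889178593627
shelf 197 [ 0.6108 -0.0189  0.13  ] 0.2533875466657946
shelf back -> [ 0.6146 -0.0201  0.14  ]
[145. 150. 152. 158. 160. 157. 153. 148. 138. 141. 142. 140. 140. 142.
 134. 127. 113.  85.  83.  91.  96.  63.  17.  30.  35.  28.]
along riser x,y 0.5898213396400738 -0.14180023732416266
along riser x,y 0.5926708559391517 -0.14510749666001746
jar riser-rel -0.13811919442083148 -0.08169486017933622
```

>>> drive_tool(rows=[-0.02,0.025,0,0,0,0,-1,-0.0206,0.025,0,0,0,0,-1,0,0.05,0,0,0,0,-1,0,0,0.05,0,0,0,-1,0,0,0,0,0,0,-1])

```text
time_s: 7.58
tool_pos: [0.4695, -0.1473, 0.3362]
tool_rot: [-179.6, -29.5, 11.9]
force: [0.0, 0.6, -2.0]
grip_width: 0.0238
grasp_force: 50.0
```

```bash
python3 - <<'E'
from h import *
o=get_obs(); print(o['tool_pos'],o['tool_rot'],o['force'],o['grip_width'],o['qpos'])
E
```

```text
[ 0.4695 -0.1473  0.3362] [-179.6095  -29.4556   11.9249] [ 0.0338  0.6443 -1.9713] 0.023753036765276767 [ 30.8921  -5.9543 -10.1605 120.7905 -25.1475  42.5478 -42.1206]
```

>>> drive_tool(rows=[0.001,0,0.03,0,0.008,0,-1,0,0,0.03,0,0,0,-1,0,0,0.01,0,0,0,-1,0,0,0,0,0,0,-1,0,0,0,0,0,0,-1])

```text
time_s: 8.2
tool_pos: [0.5049, -0.1408, 0.2815]
tool_rot: [179.9, -30.5, 12.0]
force: [1.3, -1.0, -1.0]
grip_width: 0.0236
grasp_force: 50.0
```

```bash
python3 - <<'E'
from h import *
W=cam("wrist");S=cam("scene");o=get_obs(); print(o['tool_pos'],o['tool_rot'],o['force'],o['qpos'])
a=cv2.resize(W["color"][90:300,220:540],(640,420)); b=cv2.resize(S["color"][120:260,230:390],None,fx=4,fy=4,interpolation=2)
cv2.imwrite("pics/w3.png",cv2.resize(b,(640,560)))
R=Ro.from_euler('xyz',o['tool_rot'],degrees=True).as_matrix(); w=o['tool_pos']+R[:,2]*.2397; al=np.radians(11.95)
X=np.array([np.cos(al),np.sin(al),0]);Y=np.array([-np.sin(al),np.cos(al),0]); m=np.array([.6095,-.0185,.055]); n=-.5*X+[0,0,.866]; s=.866*X+[0,0,.5]
print("wheel bottom rel trim mid: slope,y,normal",(w-m)@s,(w-m)@Y,(w-m)@n, "axis",R[:,2]@X,R[:,2]@Y)
E
```

```text
[ 0.5047 -0.1408  0.2814] [179.912  -30.457   12.0322] [ 0.0472 -0.226  -2.5476] [ 29.2604   1.4167 -11.5396 120.9908 -26.5184  33.4303 -41.0343]
wheel bottom rel trim mid: slope,y,normal 0.0044255820419748385 -0.09818181962189787 0.0203284347067712 axis 0.5068933269398854 -0.0008077004752628135
```

View pics/w3.png

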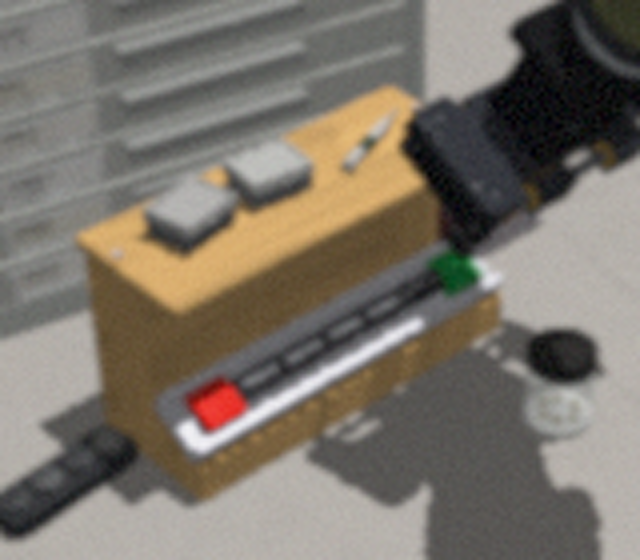

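The scene crop shows the gripper coming in above the green cap, clear of the shelf, jar and blower. The trim links are visible between the caps.

>>> drive_tool(rows=[-0.003,0,0.005,0,-0.006,0,-1,0,0,0.007,0,0,0,-1,0,0,0.004,0,0,0,-1,0,0,0,0,0,0,-1,0,0,0,0,0,0,-1])

```text
time_s: 8.93
tool_pos: [0.5101, -0.1393, 0.2648]
tool_rot: [180.0, -30.0, 12.0]
force: [0.5, 0.1, -2.0]
grip_width: 0.0237
grasp_force: 50.0
```

>>> drive_tool(rows=[0,0,0.002,0,0,0,-1,0,0,0.002,0,0,0,-1,0,0,0,0,0,0,-1])

```text
time_s: 9.3
tool_pos: [0.5118, -0.14, 0.2625]
tool_rot: [179.9, -30.1, 12.0]
force: [-8.2, -1.2, 7.1]
grip_width: 0.0238
grasp_force: 50.0
```

Contact on the green cap with about 12 N along the normal. I'll press a bit more, then start rolling towards red (tool −y).

>>> drive_tool(rows=[0,0,0.002,0,0,0,-1,0,0,0.001,0,0,0,-1,0,0,0,0,0,0,-1])

```text
time_s: 9.68
tool_pos: [0.5126, -0.142, 0.2622]
tool_rot: [179.8, -30.1, 11.9]
force: [-25.8, -4.3, 27.7]
grip_width: 0.0242
grasp_force: 50.0
```

>>> drive_tool(rows=[0,-0.005,0,0,0,0,-1,0,-0.005,0,0,0,0,-1,0,-0.005,0,0,0,0,-1])

```text
time_s: 10.05
tool_pos: [0.5096, -0.1293, 0.2621]
tool_rot: [179.5, -30.2, 11.9]
force: [-22.3, -9.9, 23.2]
grip_width: 0.0238
grasp_force: 50.0
```

>>> drive_tool(rows=[-0.001,-0.006,-0.0007,0,0,0,-1,0,-0.006,0,0,0,0,-1,0,-0.006,0,0,0,0,-1,0,-0.006,0,0,0,0,-1])

```text
time_s: 10.55
tool_pos: [0.5041, -0.1036, 0.2619]
tool_rot: [179.7, -30.2, 11.9]
force: [-18.9, -5.6, 20.9]
grip_width: 0.0236
grasp_force: 50.0
```

```bash
cat > st.py <<'E'
from h import *
o=get_obs(); al=np.radians(11.95)
X=np.array([np.cos(al),np.sin(al),0]);Y=np.array([-np.sin(al),np.cos(al),0]); m=np.array([.6095,-.0185,.055]); n=-.5*X+[0,0,.866]; s=.866*X+[0,0,.5]
R=Ro.from_euler('xyz',o['tool_rot'],degrees=True).as_matrix(); w=o['tool_pos']+R[:,2]*.2397; f=o['force']+[0,0,2]
print("wheel s,y,n mm",1000*np.array([(w-m)@v for v in(s,Y,n)]),"F",[round(f@v,1) for v in(s,Y,n)],"rot",o['tool_rot'],"tau",o['wrist_torque'],"q",o['qpos'],o['time_s'])
E
python3 st.py
```

```text
wheel s,y,n mm [ -0.2601 -62.6243  -0.1023] F [np.float64(-5.6), np.float64(-1.6), np.float64(29.7)] rot [179.7316 -30.1991  11.9344] tau [-0.8268  2.2883 -0.228 ] q [ 26.396    1.5267 -13.5127 123.4504 -24.2668  29.3634 -46.611 ] 10.55
```

The wheel is on link 5 at flush level with 30 N. Carry on.

>>> drive_tool(rows=[0,-0.008,0,0,0,0,-1,0,-0.008,0,0,0,0,-1,0,-0.008,0,0,0,0,-1,0,-0.008,0,0,0,0,-1,0,-0.008,0,0,0,0,-1])

```text
time_s: 11.18
tool_pos: [0.496, -0.0655, 0.2619]
tool_rot: [179.6, -30.2, 11.9]
force: [-17.1, -10.5, 19.6]
grip_width: 0.0235
grasp_force: 50.0
```

```bash
python3 st.py
```

```text
wheel s,y,n mm [ -0.1244 -24.151   -0.1227] F [np.float64(-5.5), np.float64(-6.7), np.float64(28.2)] rot [179.6299 -30.2422  11.8992] tau [-1.7902  2.1929 -0.7687] q [ 23.9173  -0.5616 -15.7514 125.525  -21.2391  27.8141 -53.6093] 11.175
```

>>> drive_tool(rows=[0,-0.008,0,0,0,0,-1,0,-0.008,0,0,0,0,-1,0,-0.008,0,0,0,0,-1,0,-0.008,0,0,0,0,-1,0,-0.008,0,0,0,0,-1])

```text
time_s: 11.8
tool_pos: [0.4878, -0.025, 0.2619]
tool_rot: [179.8, -30.2, 11.9]
force: [-19.2, -6.2, 23.3]
grip_width: 0.0236
grasp_force: 50.0
```

```bash
python3 st.py
```

```text
wheel s,y,n mm [-0.0376 17.7762 -0.3059] F [np.float64(-4.7), np.float64(-2.1), np.float64(31.9)] rot [179.7758 -30.1974  11.9084] tau [-1.003   2.1676 -0.3167] q [ 21.5914  -2.3204 -18.686  127.1467 -17.6474  26.6842 -61.6192] 11.8
```

>>> drive_tool(rows=[0,-0.008,0,0,0,0,-1,0,-0.008,0,0,0,0,-1,0,-0.008,0,0,0,0,-1,0,-0.008,0,0,0,0,-1,0,-0.008,0,0,0,0,-1])

```text
time_s: 12.42
tool_pos: [0.4796, 0.0148, 0.262]
tool_rot: [179.8, -30.2, 12.0]
force: [-22.5, -7.7, 26.7]
grip_width: 0.0239
grasp_force: 50.0
```

>>> drive_tool(rows=[0,-0.008,0,0,0,0,-1,0,-0.008,0,0,0,0,-1,0,-0.008,0,0,0,0,-1,0,-0.008,0,0,0,0,-1,0,-0.006,0,0,0,0,-1])

```text
time_s: 13.05
tool_pos: [0.4716, 0.0527, 0.2621]
tool_rot: [179.8, -30.2, 12.0]
force: [-25.1, -8.1, 30.2]
grip_width: 0.0236
grasp_force: 50.0
```

```bash
python3 st.py
```

```text
wheel s,y,n mm [ 0.1629 97.4533 -0.2345] F [np.float64(-6.7), np.float64(-2.7), np.float64(41.0)] rot [179.8078 -30.1501  11.9953] tau [-1.1015  2.5429 -0.2889] q [ 18.07    -4.5641 -26.0663 128.914   -8.4193  25.2796 -79.8625] 13.05
```

All five links are rolled and the wheel is on the red cap. Now retreat along the normal and inspect.

>>> drive_tool(rows=[0,0,-0.02,0,0,0,-1,0,0,-0.035,0,0,0,-1,0,0,-0.045,0,0,0,-1,0,0,-0.03,0,0,0,-1,0,0,0,0,0,0,-1])

```text
time_s: 13.68
tool_pos: [0.4324, 0.0433, 0.3608]
tool_rot: [-180.0, -29.5, 12.2]
force: [-0.2, 0.2, -1.9]
grip_width: 0.0236
grasp_force: 50.0
```

```bash
python3 st.py; python3 - <<'E'
from h import *
W=cam("wrist");S=cam("scene")
b=cv2.resize(S["color"][160:250,250:390],(800,514),interpolation=2)
cv2.imwrite("pics/w4.png",b)
E
```

```text
wheel s,y,n mm [ 11.8371  97.6266 105.3771] F [np.float64(-0.1), np.float64(0.2), np.float64(0.1)] rot [-179.9935  -29.5038   12.1799] tau [-0.1547  0.7763  0.03  ] q [  2.1045 -17.2612  -8.8116 126.8637  -7.8776  41.0099 -80.2144] 13.675
```

View pics/w4.png

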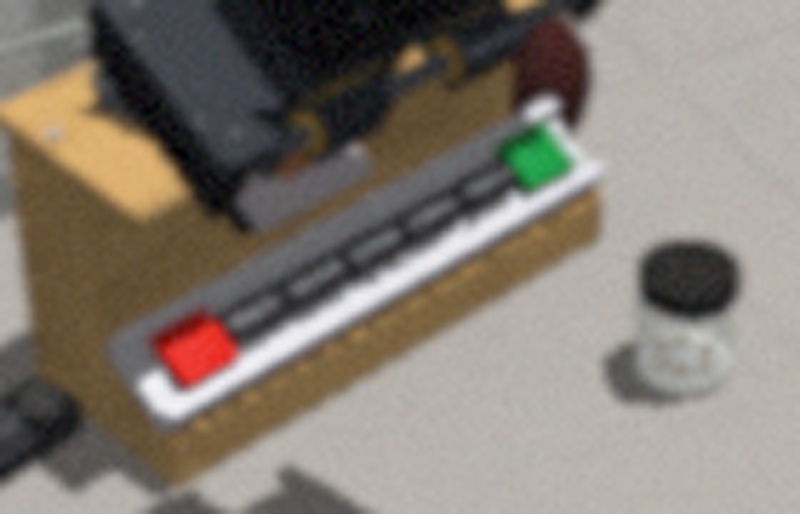

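The scene crop shows the five links as one level strip from green (535,160) to red (195,345), with the jar and blower in place. Wheel height stayed at flush level (−0.1 to −0.3 mm) along the whole run. Joint 2 is close to its lower limit, so I'll untilt and travel back now.

>>> drive_tool(rows=[0,0.02,0,0,-0.12,0,-1,0,0.03,0,0,-0.13,0,-1,0,0.04,0,0,-0.13,0,-1,0,0.04,0,0,-0.135,0,-1,0,0,0,0,0,0,-1])

```text
time_s: 14.4
tool_pos: [0.4596, -0.0875, 0.3578]
tool_rot: [180.0, 0.3, 11.8]
force: [-0.2, 0.8, -1.9]
grip_width: 0.0236
grasp_force: 50.0
```

```bash
python3 st.py; python3 -c "
from h import *;o=get_obs();print(o['tool_pos'])"
```

```text
wheel s,y,n mm [-109.0349  -36.4298  135.8591] F [np.float64(0.0), np.float64(0.8), np.float64(0.1)] rot [179.9953   0.3363  11.818 ] tau [ 0.0932 -0.0411  0.0182] q [  8.2627  -1.8198  -0.7731 111.494    0.0965  70.6414 -70.7242] 14.4
[ 0.4596 -0.0875  0.3578]
```

>>> drive_tool(rows=[-0.0057,0.055,0,0,0,0,-1,-0.0057,0.055,0,0,0,0,-1,-0.0057,0.055,0,0,0,0,-1,-0.0057,0.055,0,0,0,0,-1,-0.0057,0.056,0,0,0,0,-1])

```text
time_s: 15.02
tool_pos: [0.4894, -0.3608, 0.3587]
tool_rot: [-179.9, 0.1, 12.2]
force: [0.9, 0.5, -2.4]
grip_width: 0.0235
grasp_force: 50.0
```

>>> drive_tool(rows=[0,0,0,0,0,0.157,-1,0,0,0,0,0,0.157,-1,0,0,0,0,0,0.157,-1,0,0,0,0,0,0.157,-1,0,0,0,0,0,0,-1])

```text
time_s: 15.65
tool_pos: [0.4892, -0.3594, 0.3587]
tool_rot: [180.0, 0.1, -23.7]
force: [-0.6, -1.0, -2.0]
grip_width: 0.0236
grasp_force: 50.0
```

```bash
python3 - <<'E'
from h import *
W=cam("wrist"); o=get_obs(); print(o['tool_pos'],o['tool_rot'],o['force'],o['qpos'])
R=Ro.from_euler('xyz',o['tool_rot'],degrees=True).as_matrix()
D=Ro.from_euler('xyz',[180,0,-24.2],degrees=True).as_matrix()
print("shift",R.T@(np.array([.488,-.3638,o['tool_pos'][2]])-o['tool_pos']),"turn",Ro.from_matrix(R.T@D).as_rotvec())
cv2.imwrite("pics/w5.png",cv2.resize(W["color"][120:320,200:440],(720,600)))
E
```

```text
[ 0.4892 -0.3595  0.3588] [179.9516   0.1505 -23.6524] [-1.0486 -0.1201 -1.5475] [ 19.6705  14.8224  16.7564  93.6714  -4.3572  72.2948 -76.4157]
shift [0.0006 0.0044 0.    ] turn [0.0009 0.0026 0.0096]
```

View pics/w5.png

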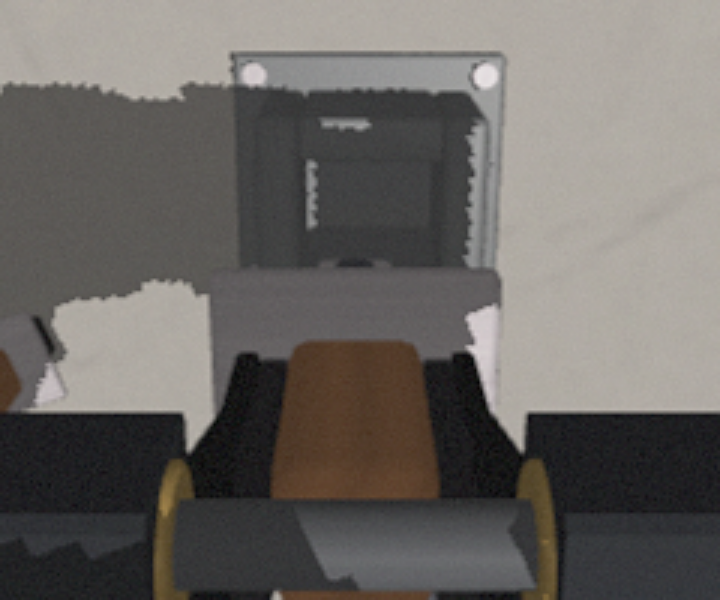

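The wrist view shows the rest opening below at crop (370,190). The collar is square to it and the fork just shows past its front edge, as it should when untilted. Align, then lower.

>>> drive_tool(rows=[0.0006,0.0044,0,0.001,0.0026,0.0096,-1,0,0,0.03,0,0,0,-1,0,0,0.02,0,0,0,-1,0,0,0,0,0,0,-1,0,0,0,0,0,0,-1])

```text
time_s: 16.32
tool_pos: [0.4882, -0.3647, 0.3102]
tool_rot: [179.9, -0.1, -24.4]
force: [-0.1, -0.4, -2.1]
grip_width: 0.024
grasp_force: 50.0
```

```bash
cat > al.py <<'E'
from h import *
o=get_obs(); print(o['tool_pos'],o['tool_rot'],o['force'],o['wrist_torque'],o['qpos'])
R=Ro.from_euler('xyz',o['tool_rot'],degrees=True).as_matrix()
D=Ro.from_euler('xyz',[180,0,-24.2],degrees=True).as_matrix()
print("shift",R.T@(np.array([.488,-.3638,.2537])-o['tool_pos']),"turn",Ro.from_matrix(R.T@D).as_rotvec())
E
python3 al.py
```

```text
[ 0.4882 -0.3647  0.3102] [179.9295  -0.0642 -24.3904] [-0.0572 -0.4052 -2.055 ] [ 0.0758  0.0385 -0.0159] [ 20.2091  17.1947  16.7972  96.5991  -5.2681  66.9092 -76.0307]
shift [-0.0006 -0.0008  0.0565] turn [ 0.0012 -0.0011 -0.0033]
```

Within 1 mm. Lower in.

>>> drive_tool(rows=[-0.0006,-0.0008,0.01,0,0,-0.003,-1,0,0,0.012,0,0,0,-1,0,0,0.012,0,0,0,-1,0,0,0,0,0,0,-1])

```text
time_s: 16.82
tool_pos: [0.4872, -0.3631, 0.2738]
tool_rot: [180.0, 0.2, -24.2]
force: [-0.1, 0.4, -1.5]
grip_width: 0.0237
grasp_force: 50.0
```

```bash
python3 al.py
```

```text
[ 0.4872 -0.3631  0.2738] [179.9589   0.1736 -24.2284] [-0.1199  0.4266 -1.5057] [ 0.0924  0.0023 -0.0171] [ 20.4265  19.043   16.498   98.7426  -5.8719  63.2286 -75.4941]
shift [0.0011 0.0003 0.0201] turn [ 0.0007  0.003  -0.0005]
```

>>> drive_tool(rows=[0.0008,0,0.01,0,0.002,0,-1,0,0,0.006,0,0,0,-1,0,0,0.003,0,0,0,-1,0,0,0,0,0,0,-1,0,0,0,0,0,0,-1])

```text
time_s: 17.45
tool_pos: [0.4885, -0.364, 0.2569]
tool_rot: [179.9, -0.2, -24.2]
force: [0.1, -0.6, -2.1]
grip_width: 0.0241
grasp_force: 50.0
```

```bash
python3 al.py
```

```text
[ 0.4885 -0.364   0.2569] [179.9342  -0.1501 -24.2325] [ 0.0682 -0.571  -2.0601] [0.0528 0.0504 0.0182] [ 20.611   20.1205  16.3379  99.4818  -6.3052  61.1346 -75.1943]
shift [-0.0006  0.      0.0032] turn [ 0.0011 -0.0026 -0.0006]
```

>>> drive_tool(rows=[-0.0004,0,0.0015,0,-0.002,0,-1,0,0,0.0015,0,0,0,-1,0,0,0.0005,0,0,0,-1,0,0,0,0,0,0,-1])

```text
time_s: 17.95
tool_pos: [0.4881, -0.3638, 0.2537]
tool_rot: [179.9, -0.0, -24.2]
force: [-2.5, 1.1, 4.8]
grip_width: 0.0233
grasp_force: 50.0
```

```bash
python3 al.py
```

```text
[ 0.4881 -0.3638  0.2537] [179.9456  -0.024  -24.2348] [-2.506   1.1334  4.8198] [ 0.4471  0.4522 -0.0207] [ 20.6391  20.3097  16.319   99.6339  -6.3515  60.9267 -75.1492]
shift [-0.0001  0.      0.    ] turn [ 0.0009 -0.0004 -0.0006]
```

The collar is seated on the rim: contact force about 7 N at the original pose. Lower the grip force, then open.

>>> drive_tool(rows=[0,0,0,0,0,0,-1,0,0,0,0,0,0,-1,0,0,0,0,0,0,-0.3,0,0,0,0,0,0,0,0,0,0,0,0,0,0.3], grip_force=5)

```text
time_s: 18.58
tool_pos: [0.4881, -0.3637, 0.2528]
tool_rot: [179.9, 0.0, -24.2]
force: [-0.2, 0.6, -0.1]
grip_width: 0.0432
grasp_force: 0.0
```

>>> drive_tool(rows=[0,0,0,0,0,0,1,0,0,0,0,0,0,1,0,0,0,0,0,0,1,0,0,0,0,0,0,1,0,0,0,0,0,0,1])

```text
time_s: 19.2
tool_pos: [0.4881, -0.3637, 0.2531]
tool_rot: [179.9, -0.0, -24.2]
force: [0.2, -0.2, -0.0]
grip_width: 0.0852
grasp_force: 0.0
```

>>> drive_tool(rows=[0,0,-0.02,0,0,0,1,0,0,-0.04,0,0,0,1,0,0,-0.04,0,0,0,1,0,0,-0.04,0,0,0,1,0,0,0,0,0,0,1])

```text
time_s: 19.82
tool_pos: [0.4887, -0.3645, 0.3989]
tool_rot: [179.9, -0.5, -24.2]
force: [0.4, -0.2, -1.3]
grip_width: 0.0873
grasp_force: 0.0
```

```bash
python3 al.py; python3 - <<'E'
from h import *
W=cam("wrist");S=cam("scene")
a=cv2.resize(S["color"][130:290,170:500],(660,320),interpolation=2)
b=cv2.resize(W["color"][80:240,160:490],(577,280),interpolation=2)
cv2.imwrite("pics/end.png",np.vstack([a,cv2.copyMakeBorder(b,0,0,0,83,0)]))
E
```

```text
[ 0.4887 -0.3645  0.3989] [179.8767  -0.5348 -24.2476] [ 0.4018 -0.224  -1.3022] [0.0898 0.0256 0.0289] [ 19.6422  13.4919  17.2785  90.6232  -4.0885  75.9572 -76.8215]
shift [-0.0022 -0.0006  0.1452] turn [ 0.0022 -0.0093 -0.0008]
```

View pics/end.png

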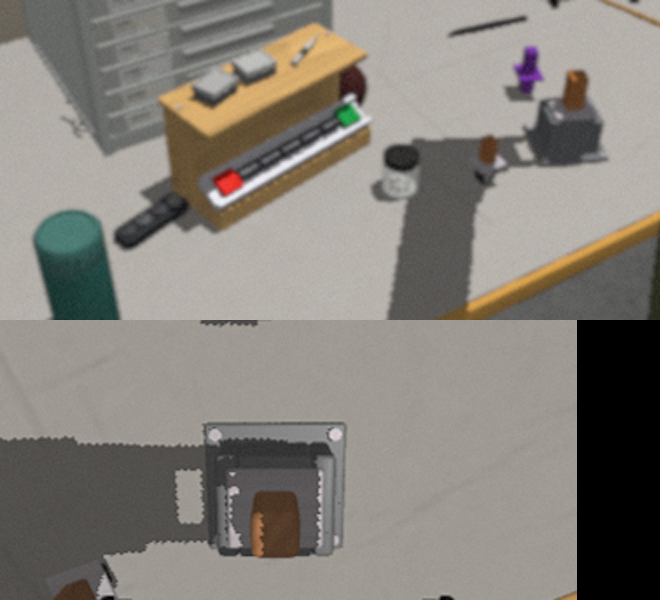

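The final picture shows the roller upright in its rest (scene crop (573,90)), the trim even between the caps, and the bystanders unmoved. Handing in.

>>> drive_tool(rows=[0,0,0,0,0,0,1,0,0,0,0,0,0,1,0,0,0,0,0,0,1])

```text
time_s: 20.3
tool_pos: [0.4881, -0.3635, 0.3923]
tool_rot: [179.9, 0.1, -24.2]
force: [-1.3, -0.4, 0.1]
grip_width: 0.0873
grasp_force: 0.0
```

```bash
python3 -c "
from cell import *
print(sign_off())"
```

```text
the job is handed in; nothing more can be done
None
```

Job handed in at 20.3 s: I rolled the trim from green to red, with the wheel reading flush level (within 0.3 mm) at each check, then hung the roller upright in its rest and let go; the bystanders look unmoved in the last picture.

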